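# Cap the purge port with its cam-arm coupler

### The job

Put the cam-arm coupler on the grooved adapter of the purge manifold, shuffling it until its notches drop over the adapter's keys and it sits fully home. Then swing both of its cam arms down together, neither getting far ahead of the other, until both lie fully down along its sides and lock it. Leave the other things on the bench where they are.

Things in the scene. Friction and masses are not known exactly. Their poses are not given: they have to be found in the camera images.
- coupler_foot (a point): loose upright aluminium coupler cup, closed on top, 0.4 kg, standing on the bench: centre of its open underside, z up. Body 49 dia x 59 high, bore 38 dia x 55 deep. Its two cam arms pivot at x = +/-28.5, 42 above this point, and swing in its x-z plane. Two notches in the lower rim at +y and -y, 13 wide, 12 high. A half turn about z makes no difference.
- coupler_grip (a point): centre of the coupler's grip tab, 69 above its foot, same axes. The tab on top is 34 (x) x 20 (y) x 20 high, from 59 to 79 above the foot; pinch it across y.
- cam_a (a joint): angle of the steel cam arm on the coupler's +x side: 0 = straight out level, negative = raised (to -0.9), 1.57 = fully down along the coupler's side (stop). Stiff hinge (0.06 N m friction), stays where left; pushing down on it swings it. Its cam lobe enters the adapter's groove, so it catches half-way unless the coupler is home.
- cam_b (a joint): the same for the cam arm on the coupler's -x side.
- cam_a_tip (a point): outer end of the +x arm, 58 from its pivot; bar 14 wide (paddle end 20), 7 thick. With both down the arms measure 64 across their outer faces and their tips are 16 below the seat.
- cam_b_tip (a point): outer end of the -x arm, likewise.
- seat (a point): fixed upright steel adapter stub with a groove, on a grey manifold: centre of the flange face (48 dia, 75 above the bench) where the coupler's foot rests when home, z up. Stub 34 dia, chamfered top 55 above. Two keys at +y and -y, 10 wide, 10 high, out to 33 from the axis: the coupler rests 10 too high on them until its notches line up (within 4 degrees).
- adapter: the manifold carrying the adapter: block 120 (x) x 90 (y) x 40 high, with a gauge on its +y side and a fitting to x = +90; origin at its underside centre, right below the seat, same axes. When home the coupler's x lies along its x, either way round.
- stand: fixed camera stand: base 90 x 90, column 22 dia, 264 high, its arm (110 long) pointing away from the robot; origin at underside centre.
- lens_center (a point): black camera lens standing upright, 48 dia x 120 high; point at its centre
- lens_cap: black disc cap, 42 dia x 18 high; origin at underside centre
- spare_plug: plain aluminium plug without arms (disc 44 dia x 12, stub 24 dia on top, 34 high in all); origin at underside centre
- target_block: steel and glass calibration block, 36 x 50 x 22 high; origin at underside centre
- wash_bottle: white bottle, 56 dia x 130 high; origin at underside centre
- driver: screwdriver lying on the bench, up to 30 high
- sensor_box: black box 60 x 60 x 50 high with a 28 dia, 12 high barrel on top; origin at underside centre
Things that resemble listed ones, but are neither listed nor needed, are in the scene too. What is shaped like the part that bears coupler_foot but yellow is not meant. There is more than one size of the adapter; the job needs the larger.

How it is judged:
On the way, in this order (a step that is already met when the one before it is completed fails the run):
1. the coupler sits fully home on the adapter, keys in its notches (z of coupler_foot in the frame of seat below 0.006 m and horizontal distance between coupler_foot and seat below 0.006 m and angle between coupler_foot's own z axis and vertical below 0.08 rad and angle between the x axis of coupler_foot and the x axis of seat, either way round below 0.12 rad), for 0.2 s.
2. both cam arms are fully down (value of joint each of cam_a, cam_b above 1.38 rad), for 0.2 s.
At the end, for the whole second after the job is handed in: The coupler is fully home on the adapter (foot within 6 mm of the seat in height and 6 mm sideways, upright within 0.08 rad, its x along the adapter's within 0.12 rad), with both cam arms at 1.38 rad or more (all of step 1 and all of step 2); the robot touches nothing.
It fails at once if one cam arm is swung down (past 1.2 rad) while the other is still open (under 0.5 rad) ((value of joint cam_a above 1.2 rad and value of joint cam_b below 0.5 rad) or (value of joint cam_b above 1.2 rad and value of joint cam_a below 0.5 rad)).
It fails at once if a bystander is moved more than 30 mm (distance of any of lens_center, lens_cap, spare_plug, target_block, wash_bottle, driver, sensor_box from where it was at the start of the episode above 0.03 m).
It also fails if it takes over 64 s, if anything falls off the work surface, if the arm or the gripper's body presses on something with over 40 N, if the wrist force passes 120 N, or if a joint passes its speed limit or range.

### The arm

A 6-joint arm with a two-finger parallel gripper is mounted at the origin on the work surface. World frame = base frame: x ahead of the robot, y to its left, z up, the work surface at z = 0. Lengths are in m, angles in rad, forces in N, time in s.
With the tool pointing down it reaches from about 0.35 to 1 m from the base axis. Payload 7.1 kg.
Tool frame: the origin (TCP) lies at the very end of the fingers, on their centre line; the grasp point (between the pads) lies 19 mm behind it (ctrl.grip_point_offset is the z of the grasp point in the tool frame, in m); z points along the fingers, x is the direction in which the jaws open and shut, and the axes are right-handed (so a half turn about z gives the same grasp; the last joint's range is limited). The gripper opens to 85 mm and grips with 20 to 120 N. Pads are 22 mm wide; open, the fingers measure 114 mm over their backs; the gripper's body (76 mm by 85 mm) begins 54 mm behind the grasp point. The pads swing forward as they close: fully open they stand 13 mm farther back than shut.
Start: joints at [-1.331, 0.423, 1.63, -0, 1.089, -0.019], TCP at [0.16, -0.604, 0.231] pointing down, gripper open.
Joint ranges: [-3, 3], [-0.9, 2.11], [0.09, 2.58], [-1.31, 4.45], [0.11, 2.69], [-2.54, 2.54]. Speed limits (rad/s): [2.39, 2.39, 3.01, 3.14, 3.14, 3.14].

### API

Orientations are given as a unit quaternion [w, x, y, z].
In Python, from station import ctrl, imaging gives the robot as it stands.
- The arm moves only by the tool arm_command, never from a script. Its argument "steps" is a list of rows, each a list of 3 entries, a list of its own where there are three numbers: the shift along the tool's x, y, z in mm, then the turn, a rotation vector about the tool's x, y, z in degrees, then the opening, from 0 (shut) to 1 (fully open). A call has 1 to 8 rows; each row is the pose to reach, as a shift and turn from the pose commanded when the call began, along the tool's axes at that moment; what a row does not reach only later rows make up. A row lasts 1/8 s, in which the tool goes at most 62.5 mm and 10.7 degrees, less where a joint would pass 70% of its speed; a pose out of reach is approached as far as the arm can. A call with a gripper value outside its range is refused whole. The fingers move at their own pace and stop on an object; "squeeze" is the grip in N (left out, the last holds). Time passes only in rows, so rows that repeat a pose let the fingers close. It gives the time, the measured TCP pose, the force and the opening at its end, in the units of the state.
- ctrl.state(): the state, without advancing time (a new reading comes with each control period).
- imaging.snapshot(name): name is "side" or "top"; returns a dict with "pixels" (400x640x3 uint8, red, green, blue), "depth" (400x640 float32, m along the optical axis (not along the pixel's ray), 0 where there is no reading), "intrinsics" (3x3 intrinsics, pixels), "k1" (the pictures are not rectified: a ray, as slopes to the right and down, at radius r is drawn at 1 + k1 r^2 times it, then the intrinsics apply), "origin" and "attitude" of the camera in the world. Camera axes: x right, y down, z forward; pixel columns grow to the right and rows downward; lengths in m; the calibration is good to about 2 mm. A picture is of the moment at which its call begins.
- ctrl.hand_in(): hands the job in, once; it reports no verdict.
The state is a dict: "time": time; "qpos": joint angles; "qd": joint speeds; "joint_efforts": joint torques, N m; "tool_pos": TCP position; "tool_rot": TCP orientation; "wrist_force": force on the tool from outside, world axes, zero at the start; "torque": the same for the moment, N m; "gripper_width": finger opening in m.
Only numpy, scipy, OpenCV 4.12 (cv2) and the standard library are available. Lean on these libraries where they do the work, as an engineer would, in place of code of your own. Each camera call takes 0.05 s, during which the arm holds its last target.

## Working session

There is one attempt and no reset: what is moved stays moved. The work goes in short steps, Python scripts to look and compute and a tool call to move; the robot and the scene stay as the last step left them, time stands still between calls to the robot, and variables do not carry over. Pictures are saved under pics/ and viewed, and the job is handed in when it is done.

Besides the shell and the picture viewer there is one more tool, called after "Emit:" by a JSON object that holds its "api" and its "payload". arm_command: Moves the arm, as the interface text tells. Its arguments: {"type":"object","properties":{"steps":{"type":"array"},"squeeze":{"type":"number"}},"required":["steps"]}

```bash
ls; mkdir -p pics
python3 - <<'E'
from station import ctrl, imaging
import cv2,numpy as np
print(ctrl.state(), ctrl.grip_point_offset)
for n in ("side","top"):
    s=imaging.snapshot(n); np.savez(f"{n}0.npz",**s)
    cv2.imwrite(f"pics/{n}0.png",s["pixels"][:,:,::-1]); print(n,s["intrinsics"],s["k1"],s["origin"],s["attitude"])
E
```

```text
pics
{'time': 0.0, 'qpos': array([-1.33098093e+00,  4.23847548e-01,  1.63068984e+00, -2.09371142e-05,
        1.08861639e+00, -1.90106168e-02]), 'qd': array([-3.08397265e-05,  4.95300480e-04,  1.65477271e-03, -4.56929338e-04,
        6.24199164e-04,  2.95161712e-03]), 'joint_efforts': array([-1.98879949e-03, -5.57386529e+01, -2.81736249e+01, -1.29838845e-04,
        7.28237734e-03, -4.30688402e-06]), 'tool_pos': array([ 0.15984811, -0.60364239,  0.23054157]), 'tool_rot': array([-4.80531862e-04,  7.92450149e-01, -6.09936187e-01, -6.15187580e-04]), 'wrist_force': array([0.74638614, 0.42940872, 0.77439301]), 'torque': array([-0.00044399,  0.02084359,  0.04135991]), 'gripper_width': 0.08506777025947779} -0.0187
side [[454.61686791   0.         313.46493824]
 [  0.         454.61686791 205.4004135 ]
 [  0.           0.           1.        ]] -0.09923795411595858 [0.16694953 1.14601119 1.10861918] [ 0.0656897  -0.15036325  0.89822246 -0.40776484]
top [[449.87665891   0.         314.38567678]
 [  0.         449.87665891 204.84633552]
 [  0.           0.           1.        ]] -0.095648268642599 [0.31901359 0.03761386 1.28184508] [-0.06302679  0.71121042 -0.69703146  0.06598862]
```

View pics/top0.png

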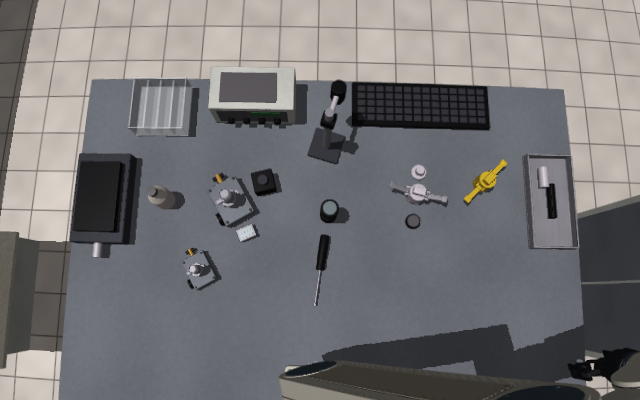

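View pics/side0.png

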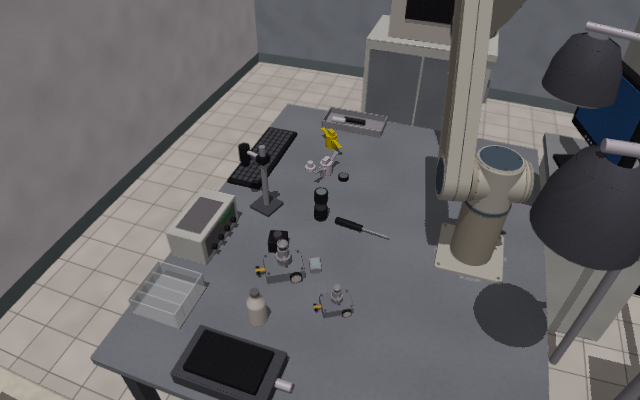

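Candidates for the coupler in the top view:
- Silver cup with arms at (419,192), which fits the description.
- Yellow look-alike at (487,182), excluded by its colour.
- Plain plug at (419,172), which has no arms.

Candidates for the adapter are the larger one at (228,200) and the smaller at (199,270). I'll check both choices in close crops and by point cloud.

```bash
cat > h.py <<'E'
import numpy as np, cv2
from scipy.spatial.transform import Rotation as R
def load(n): return dict(np.load(n))
def cloud(s):
    K=s["intrinsics"];h,w=s["depth"].shape
    v,u=np.mgrid[:h,:w]
    p=np.stack([u,v],-1).reshape(-1,1,2).astype(float)
    n=cv2.undistortPoints(p,K,np.array([float(s["k1"]),0,0,0,0]),None,None).reshape(h,w,2)
    d=s["depth"]; c=np.dstack([n*d[...,None],d])
    a=s["attitude"]; M=R.from_quat([a[1],a[2],a[3],a[0]]).as_matrix()
    P=c@M.T+s["origin"]; P[d==0]=np.nan
    return P
def crop(s,u0,v0,u1,v1,k,fn):
    cv2.imwrite(fn,cv2.resize(s["pixels"][v0:v1,u0:u1,::-1],None,fx=k,fy=k,interpolation=cv2.INTER_CUBIC))
E
python3 - <<'E'
from h import *
t=load("top0.npz"); s=load("side0.npz")
crop(t,370,140,520,240,5,"pics/c1.png"); crop(t,170,160,290,300,4,"pics/c2.png")
crop(s,230,215,370,335,5,"pics/c3.png")
P=cloud(t); Q=cloud(s)
for nm,(u,v) in dict(bench=(400,300),coup=(419,192),plug=(419,172),yel=(487,182),cap=(413,221),A=(228,197),a=(196,269),lens=(329,209),box=(263,180),bottle=(157,192),tgt=(246,232),stand=(338,90)).items(): print(nm,P[v,u].round(3))
for nm,(u,v) in dict(bench=(400,300),coup=(327,160),A=(283,244),a=(337,289)).items(): print(nm,Q[v,u].round(3))
E
```

```text
bench [ 0.289 -0.212 -0.005]
coup [ 0.583 -0.253  0.078]
plug [ 0.651 -0.264  0.038]
yel [ 0.614 -0.443  0.086]
cap [ 0.512 -0.248  0.017]
A [0.549 0.262 0.126]
a [0.36  0.343 0.094]
lens [ 0.523 -0.004  0.121]
box [0.612 0.179 0.062]
bottle [0.56  0.456 0.119]
tgt [0.47  0.226 0.022]
stand [ 0.805 -0.018  0.236]
bench [ 0.186  0.27  -0.001]
coup [ 0.58  -0.24   0.078]
A [0.557 0.276 0.123]
a [0.36  0.363 0.093]
```

View pics/c1.png

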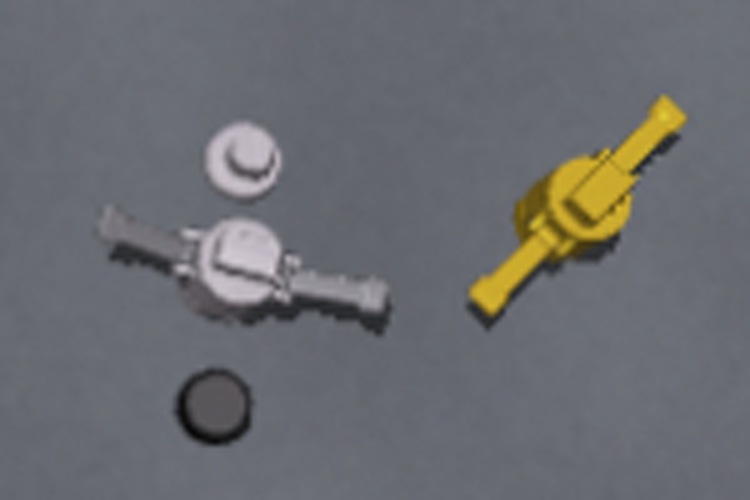

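View pics/c2.png

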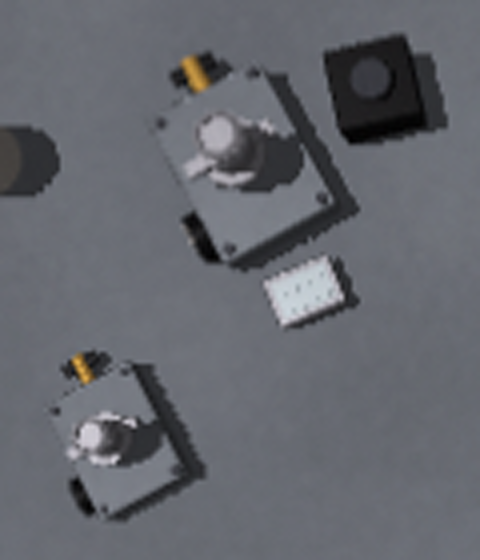

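View pics/c3.png

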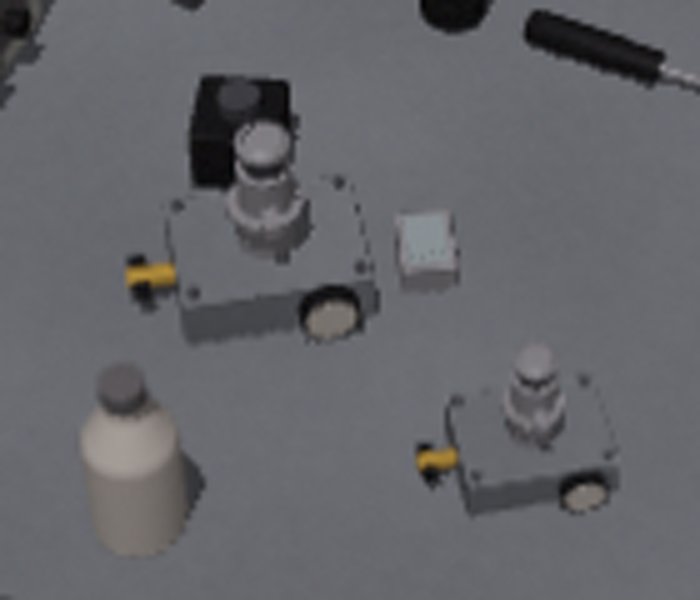

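Run:
```python
from h import *
t=load("top0.npz"); s=load("side0.npz")
P=cloud(t); Q=cloud(s)
for n,c in (("top",P),("side",Q)):
    c=c.reshape(-1,3)
    b=c[(abs(c[:,0]-.3)<.1)&(abs(c[:,1]+.0)<.3)]; print(n,"bench z",np.median(b[:,2]),b[:,2].std())
    for nm,ctr,zr,r in (("tab",(.583,-.25),(.07,.1),.03),("body59",(.583,-.25),(.053,.066),.03),("arms",(.583,-.25),(.02,.13),.12),("stubtop",(.553,.27),(.122,.145),.03),("flange",(.553,.27),(.068,.083),.04),("block",(.553,.27),(.034,.047),.08)):
        d=np.hypot(c[:,0]-ctr[0],c[:,1]-ctr[1]); m=(d<r)&(c[:,2]>zr[0])&(c[:,2]<zr[1])
        if nm=="arms": m&=d>.045
        q=c[m]
        if len(q)<4: print(nm,len(q)); continue
        (cx,cy),wh,a=cv2.minAreaRect(q[:,:2].astype(np.float32))
        print(n,nm,len(q),"mean",q.mean(0).round(4),"z",np.median(q[:,2]).round(4),"rect",round(cx,4),round(cy,4),np.round(wh,4),round(a,1))
        if nm=="arms":
            for sgn in(1,-1):
                k=q[(q[:,1]+.25)*sgn>0]; 
                if len(k): print("  arm",k.mean(0).round(4),k[np.argmax(abs(k[:,1]+.25))].round(4),len(k))
```

```text
top bench z 0.0009440180058382097 0.27433888688201385
top tab 99 mean [ 0.5883 -0.2522  0.0785] z 0.0787 rect 0.5886 -0.2531 [0.0345 0.0213] 78.0
top body59 128 mean [ 0.5853 -0.2486  0.0593] z 0.0594 rect 0.5887 -0.2524 [0.0468 0.0471] 23.2
top arms 253 mean [ 0.5946 -0.26    0.0483] z 0.0551 rect 0.5828 -0.2561 [0.1401 0.128 ] 31.6
  arm [ 0.5835 -0.2015  0.0507] [ 0.6034 -0.1739  0.0694] 91
  arm [ 0.6008 -0.2929  0.047 ] [ 0.5768 -0.3349  0.0642] 162
top stubtop 130 mean [0.559  0.2738 0.1267] z 0.1265 rect 0.5589 0.2741 [0.0341 0.0317] 55.9
top flange 90 mean [0.5515 0.2667 0.0759] z 0.0755 rect 0.5573 0.2693 [0.037  0.0598] 43.9
top block 1055 mean [0.5533 0.2712 0.04  ] z 0.0399 rect 0.564 0.265 [0.1221 0.135 ] 30.1
side bench z -0.0011802031345912178 0.0900925482802057
side tab 38 mean [ 0.588  -0.2489  0.0771] z 0.0771 rect 0.5884 -0.2505 [0.0352 0.0213] 79.5
side body59 52 mean [ 0.5849 -0.2425  0.0587] z 0.0583 rect 0.5859 -0.2415 [0.0443 0.0373] 20.7
side arms 92 mean [ 0.6026 -0.2604  0.0471] z 0.0541 rect 0.5858 -0.2535 [0.1394 0.1273] 34.6
  arm [ 0.5915 -0.1922  0.0532] [ 0.6011 -0.1677  0.0611] 28
  arm [ 0.6074 -0.2902  0.0445] [ 0.58   -0.3348  0.0542] 64
side stubtop 76 mean [0.559  0.2773 0.126 ] z 0.1262 rect 0.5599 0.2751 [0.03  0.036] 22.5
side flange 81 mean [0.5554 0.2858 0.0748] z 0.0743 rect 0.5575 0.2843 [0.0467 0.0503] 19.0
side block 692 mean [0.5552 0.2841 0.0389] z 0.0388 rect 0.5649 0.2683 [0.1198 0.1397] 30.5
```

Run:
```python
from h import *
from scipy.optimize import minimize
for n in("top","side"):
    c=cloud(load(n+"0.npz")).reshape(-1,3)
    d=np.hypot(c[:,0]-.559,c[:,1]-.2745); q=c[(d<.12)]
    b=(abs(q[:,2]-.04)<.005); lo=q[:,2]<.03; 
    def f(p):  # block top points inside rect, low pts outside
        a=p[2]; dx=q[:,:2]-p[:2]; u=dx@[np.cos(a),np.sin(a)]; v=dx@[-np.sin(a),np.cos(a)]
        o=np.maximum(abs(u)-.06,abs(v)-.045)
        s=1/(1+np.exp(-o/.0007))
        return s[b].sum()+(1-s[lo]).sum()
    r=min((minimize(f,[.559+i,.2745+j,np.radians(a)],method="Nelder-Mead",options=dict(xatol=1e-5,fatol=1e-4)) for i in(-.003,.003) for j in(-.003,.003) for a in(25,30,35)),key=lambda r:r.fun)
    print(n,r.x[:2].round(4),np.degrees(r.x[2]).round(2),r.fun,b.sum())
s=load("top0.npz"); P=cloud(s)
for u,v in((320,145),(327,120),(341,140),(313,152)): print(u,v,P[v,u].round(3))
from station import ctrl
```

```text
top [0.5604 0.2755] 30.84 118.73994984999084 1018
side [0.5617 0.2718] 29.67 126.92051552501852 679
320 145 [0.733 0.022 0.013]
327 120 [0.724 0.008 0.238]
341 140 [ 0.75  -0.04   0.013]
313 152 [0.712 0.042 0.01 ]
```

```bash
cat > m.py <<'E'
from h import *
def rel(tx,ty,tz,ang,st=None):
    """tool x world angle deg, pointing down"""
    if st is None:
        from station import ctrl; st=ctrl.state()
    q=st["tool_rot"]; A=R.from_quat([q[1],q[2],q[3],q[0]])
    a=np.radians(ang); X=np.array([np.cos(a),np.sin(a),0]);Z=np.array([0,0,-1.]);Y=np.cross(Z,X)
    B=R.from_matrix(np.stack([X,Y,Z],1))
    sh=A.inv().apply(np.array([tx,ty,tz])-st["tool_pos"])*1000
    rv=(A.inv()*B).as_rotvec(degrees=True)
    Ax=A.as_matrix()[:,0]
    print("shift",sh.round(1),"turn",rv.round(2),"| now",np.round(st["tool_pos"],4),"ang",np.degrees(np.arctan2(Ax[1],Ax[0])).round(2),"F",np.round(st["wrist_force"],1),"t",round(st["time"],2),"w",round(st["gripper_width"],4),"q",np.round(st["qpos"],2))
E
python3 -c "
from m import *
rel(.5885,-.252,.14,-10.5)"
```

```text
shift [-230.2 -504.4   90.9] turn [-4.000e-02  7.000e-02 -6.467e+01] | now [ 0.1599 -0.6037  0.2306] ang -75.17 F [ 0.7 -0.6 -0.4] t 0.1 w 0.0854 q [-1.33  0.42  1.63 -0.    1.09 -0.02]
```

Emit:
{"api": "arm_command", "payload": {"steps": [[[-115, -252, 0], [0, 0, -32], 1], [[-115, -252, 0], [0, 0, -32], 1], [[-230, -504, 60], [0, 0, -64.7], 1], [[-230, -504, 60], [0, 0, -64.7], 1], [[-230, -504, 60], [0, 0, -64.7], 1], [[-230, -504, 60], [0, 0, -64.7], 1], [[-230, -504, 60], [0, 0, -64.7], 1], [[-230, -504, 60], [0, 0, -64.7], 1]]}}

```text
time: 1.1
tool_pos: [0.545, -0.2878, 0.1788]
tool_rot: [-0.0, 0.996, -0.091, -0.0]
wrist_force: [1.2, -1.2, 1.5]
gripper_width: 0.0853
```

```bash
python3 -c "
from m import *
rel(.5885,-.252,.1,-10.5)"
```

```text
shift [ 36.3 -43.1  78.8] turn [-0.    0.02  0.03] | now [ 0.545  -0.2878  0.1788] ang -10.47 F [ 1.2 -1.2  1.5] t 1.1 w 0.0853 q [-0.51  0.47  1.69 -0.    0.98 -0.32]
```

Emit:
{"api": "arm_command", "payload": {"steps": [[[36, -43, 40], [0, 0, 0], 1], [[36, -43, 40], [0, 0, 0], 1], [[36, -43, 40], [0, 0, 0], 1]]}}

```text
time: 1.48
tool_pos: [0.5866, -0.2533, 0.1387]
tool_rot: [-0.0, 0.996, -0.091, -0.001]
wrist_force: [-0.3, -0.3, 0.9]
gripper_width: 0.0853
```

Run:
```python
from m import *
from station import imaging
rel(.5885,-.252,.062,-10.5)
t=imaging.snapshot("top"); s=imaging.snapshot("side")
crop(t,360,130,480,250,5,"pics/d1.png"); crop(s,270,100,400,200,5,"pics/d2.png")
```

```text
shift [ 1.8 -1.6 76.7] turn [-0.01  0.1   0.09] | now [ 0.5866 -0.2533  0.1387] ang -10.41 F [-0.3 -0.3  0.9] t 1.48 w 0.0853 q [-0.43  0.55  1.66 -0.    0.93 -0.24]
```

View pics/d2.png

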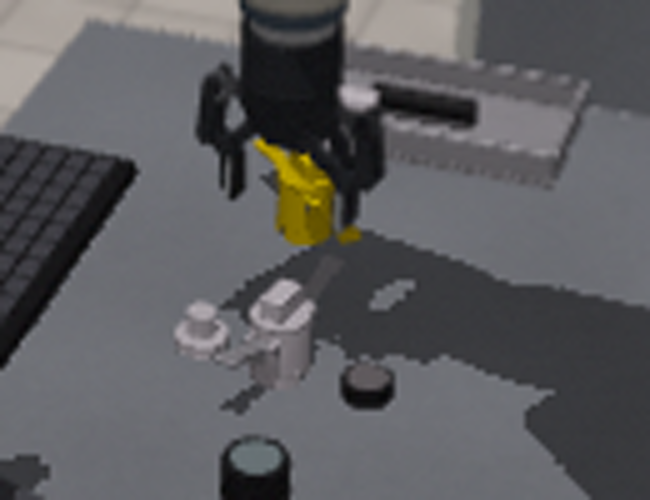

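The gripper hangs over the silver coupler (crop ~(280,310)) with its jaws across the tab, clear of the plug and the cap. I'll descend and pinch.

Emit:
{"api": "arm_command", "payload": {"steps": [[[2, -1, 50], [0, 0, 0], 1], [[2, -1, 77], [0, 0, 0], 1], [[2, -1, 77], [0, 0, 0], 1], [[2, -1, 77], [0, 0, 0], 0.1], [[2, -1, 77], [0, 0, 0], 0.1], [[2, -1, 77], [0, 0, 0], 0.1], [[2, -1, 77], [0, 0, 0], 0.1], [[2, -1, 77], [0, 0, 0], 0.1]], "squeeze": 60}}

```text
time: 2.58
tool_pos: [0.5897, -0.2533, 0.0636]
tool_rot: [0.0, 0.996, -0.091, 0.001]
wrist_force: [-1.4, 0.7, 6.2]
gripper_width: 0.0187
```

Run:
```python
from m import *
rel(.5885,-.252,.22,-10.5)
```

```text
shift [  -1.2   -0.9 -156.4] turn [ 0.02 -0.07  0.03] | now [ 0.5897 -0.2533  0.0636] ang -10.47 F [-1.4  0.7  6.2] t 2.58 w 0.0187 q [-0.42  0.66  1.68 -0.    0.8  -0.24]
```

Emit:
{"api": "arm_command", "payload": {"steps": [[[0, 0, -50], [0, 0, 0], 0], [[0, 0, -110], [0, 0, 0], 0], [[0, 0, -162], [0, 0, 0], 0], [[0, 0, -162], [0, 0, 0], 0], [[0, 0, -162], [0, 0, 0], 0]]}}

```text
time: 3.2
tool_pos: [0.5881, -0.2524, 0.2231]
tool_rot: [-0.0, 0.996, -0.091, -0.001]
wrist_force: [-0.1, -0.1, -4.6]
gripper_width: 0.0186
```

Run:
```python
from m import *
from station import imaging
rel(.5595,.2748,.24,-59.7)
t=imaging.snapshot("top"); s=imaging.snapshot("side")
crop(s,250,60,410,180,5,"pics/e2.png")
```

```text
shift [-123.9 -513.3  -16.3] turn [3.000e-02 1.400e-01 4.923e+01] | now [ 0.5881 -0.2524  0.2231] ang -10.47 F [-0.1 -0.1 -4.6] t 3.2 w 0.0186 q [-0.42  0.45  1.6   0.    1.09 -0.24]
```

View pics/e2.png

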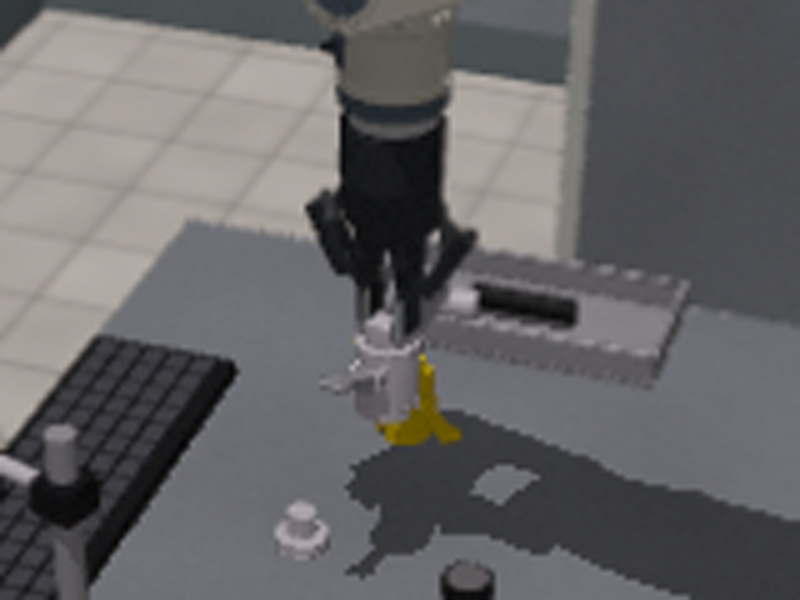

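Coupler held upright by its tab. I'll carry it over the lens, clear of the stand, to above the larger adapter.

Emit:
{"api": "arm_command", "payload": {"steps": [[[-12, -50, -17], [0, 0, 5], 0], [[-27, -112, -17], [0, 0, 11], 0], [[-42, -174, -17], [0, 0, 17], 0], [[-57, -236, -17], [0, 0, 23], 0], [[-72, -298, -17], [0, 0, 29], 0], [[-87, -360, -17], [0, 0, 35], 0], [[-102, -422, -17], [0, 0, 41], 0], [[-115, -475, -17], [0, 0, 46], 0]]}}

```text
time: 4.3
tool_pos: [0.5611, 0.2367, 0.2392]
tool_rot: [0.001, 0.88, -0.474, -0.001]
wrist_force: [1.4, -0.4, -3.9]
gripper_width: 0.0183
```

Run:
```python
from m import *
rel(.5595,.2748,.225,-59.7)
```

```text
shift [-32.7 -19.7  14.2] turn [0.2  0.03 3.06] | now [0.5611 0.2367 0.2392] ang -56.64 F [ 1.4 -0.4 -3.9] t 4.3 w 0.0183 q [ 0.38  0.39  1.66 -0.    1.09  1.37]
```

Emit:
{"api": "arm_command", "payload": {"steps": [[[-32, -19, 14], [0, 0, 3], 0], [[-32, -19, 14], [0, 0, 3], 0], [[-32, -19, 14], [0, 0, 3], 0], [[-32, -19, 14], [0, 0, 3], 0]]}}

```text
time: 4.8
tool_pos: [0.5606, 0.2709, 0.227]
tool_rot: [0.0, 0.868, -0.496, -0.0]
wrist_force: [-0.4, -0.3, -4.4]
gripper_width: 0.0184
```

Run:
```python
from m import *
from station import imaging
rel(.5595,.2748,.215,-59.7)
t=imaging.snapshot("top"); s=imaging.snapshot("side")
np.savez("top1.npz",**t); np.savez("side1.npz",**s)
crop(t,160,120,280,240,5,"pics/f1.png"); crop(s,210,150,350,290,4,"pics/f2.png")
P=cloud(t).reshape(-1,3);Q=cloud(s).reshape(-1,3)
for n,c in(("t",P),("s",Q)):
    d=np.hypot(c[:,0]-.56,c[:,1]-.275); 
    for z0,z1 in((.2,.216),(.22,.26),(.10,.14)): 
        m=(d<.11)&(c[:,2]>z0)&(c[:,2]<z1); print(n,z0,m.sum(),c[m].mean(0).round(4))
```

```text
shift [-3.9 -1.  12. ] turn [ 0.05 -0.01  0.17] | now [0.5606 0.2709 0.227 ] ang -59.53 F [-0.4 -0.3 -4.4] t 4.8 w 0.0184 q [ 0.43  0.42  1.64 -0.    1.08  1.47]
t 0.2 0 [nan nan nan]
t 0.22 0 [nan nan nan]
t 0.1 0 [nan nan nan]
s 0.2 186 [0.5589 0.2798 0.2096]
s 0.22 219 [0.5534 0.277  0.2306]
s 0.1 136 [0.5583 0.28   0.1177]<stdin>:11: RuntimeWarning: Mean of empty slice.
  ret = um.true_divide(
```

View pics/f1.png

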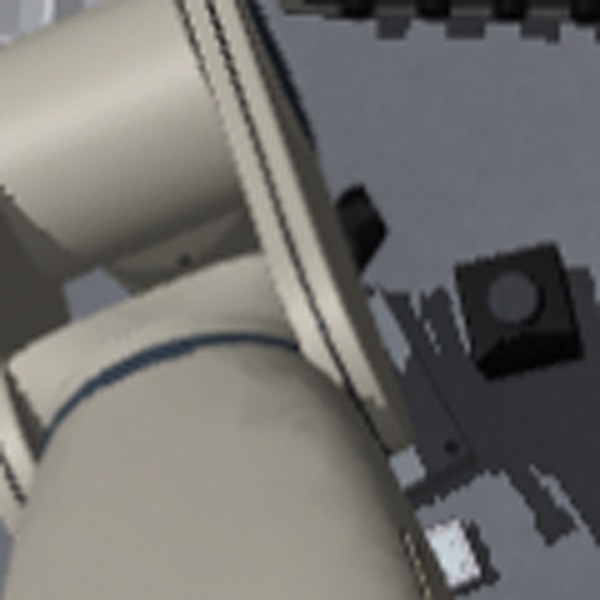

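View pics/f2.png

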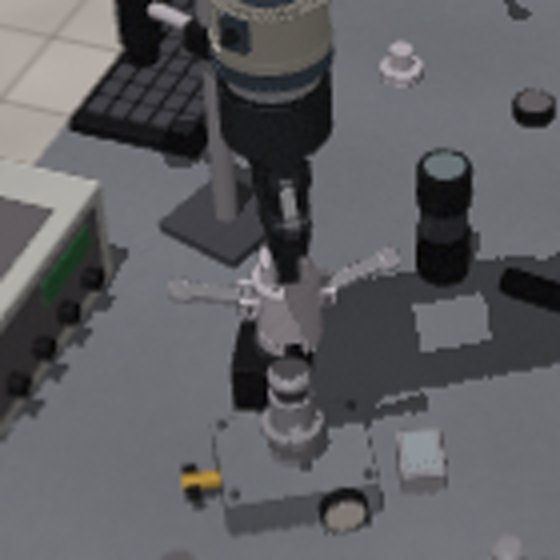

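Run:
```python
from m import *
from scipy.optimize import least_squares
def fit(c,ctr,z0,z1,r,R0):
    d=np.hypot(c[:,0]-ctr[0],c[:,1]-ctr[1]); q=c[(d<R0)&(c[:,2]>z0)&(c[:,2]<z1)]
    f=lambda p:np.hypot(q[:,0]-p[0],q[:,1]-p[1])-r
    o=least_squares(f,ctr,loss="soft_l1",f_scale=.001); print(len(q),o.x.round(4),np.abs(f(o.x)).mean().round(4)); return q
c0=cloud(load("side0.npz")).reshape(-1,3); c1=cloud(load("side1.npz")).reshape(-1,3); t0=cloud(load("top0.npz")).reshape(-1,3)
for nm,c in(("s0",c0),("t0",t0)):
    print(nm,"stub upper/lower, flange side, coupler body on bench")
    fit(c,(.5595,.2748),.116,.126,.017,.03); fit(c,(.5595,.2748),.08,.095,.017,.025); fit(c,(.5595,.2748),.045,.07,.024,.035); fit(c,(.5885,-.2525),.01,.055,.0245,.0275)
print("held"); 
for a,b in((.17,.185),(.185,.2),(.2,.215),(.17,.215)): fit(c1,(.561,.271),a,b,.0245,.0275)
fit(c1,(.5595,.2748),.116,.126,.017,.03);fit(c1,(.5595,.2748),.08,.095,.017,.025); fit(c1,(.5595,.2748),.045,.07,.024,.035)
```

```text
s0 stub upper/lower, flange side, coupler body on bench
43 [0.559  0.2759] 0.0047
41 [0.56   0.2755] 0.0018
44 [0.5617 0.2694] 0.0021
82 [ 0.5894 -0.2546] 0.0021
t0 stub upper/lower, flange side, coupler body on bench
63 [0.5496 0.2766] 0.005
40 [0.5589 0.2747] 0.0026
10 [0.5601 0.2778] 0.0028
76 [ 0.5899 -0.2527] 0.001
held
53 [0.5608 0.2693] 0.0011
58 [0.5607 0.2704] 0.0011
69 [0.5609 0.2707] 0.0014
180 [0.5608 0.2703] 0.0013
54 [0.5554 0.2772] 0.0047
40 [0.5592 0.2756] 0.0017
46 [0.5631 0.2705] 0.0021
```

Emit:
{"api": "arm_command", "payload": {"steps": [[[-4, -1, 12], [0, 0, 0.2], 0], [[-4, -1, 12], [0, 0, 0.2], 0], [[-4, -1, 16], [0, 0, 0.2], 0], [[-4, -1, 22], [0, 0, 0.2], 0], [[-4, -1, 28], [0, 0, 0.2], 0], [[-4, -1, 32], [0, 0, 0.2], 0], [[-4, -1, 32], [0, 0, 0.2], 0]]}}

```text
time: 5.78
tool_pos: [0.5591, 0.276, 0.1949]
tool_rot: [0.0, 0.867, -0.498, -0.0]
wrist_force: [0.1, -0.5, -4.2]
gripper_width: 0.0184
```

Run:
```python
from m import *
rel(.5595,.2750,.16,-59.7)
```

```text
shift [ 1.   0.2 34.9] turn [0.05 0.   0.03] | now [0.5591 0.276  0.1949] ang -59.67 F [ 0.1 -0.5 -4.2] t 5.78 w 0.0184 q [ 0.44  0.46  1.66 -0.    1.02  1.48]
```

Emit:
{"api": "arm_command", "payload": {"steps": [[[0, 0, 3], [0, 0, 0], 0], [[0, 0, 6], [0, 0, 0], 0], [[0, 0, 8], [0, 0, 0], 0], [[0, 0, 8], [0, 0, 0], 0]]}}

```text
time: 6.28
tool_pos: [0.5593, 0.276, 0.1872]
tool_rot: [0.0, 0.867, -0.498, -0.0]
wrist_force: [0.1, -0.5, -4.0]
gripper_width: 0.0181
```

Emit:
{"api": "arm_command", "payload": {"steps": [[[0, 0, 5], [0, 0, 0], 0], [[0, 0, 10], [0, 0, 0], 0], [[0, 0, 15], [0, 0, 0], 0], [[0, 0, 20], [0, 0, 0], 0], [[0, 0, 20], [0, 0, 0], 0]]}}

```text
time: 6.9
tool_pos: [0.5591, 0.2759, 0.1668]
tool_rot: [0.0, 0.867, -0.498, -0.0]
wrist_force: [-0.1, 0.9, -3.6]
gripper_width: 0.0183
```

Run:
```python
from m import *
from station import imaging
rel(.5595,.2750,.14,-59.7)
s=imaging.snapshot("side")
crop(s,210,170,350,290,5,"pics/g2.png")
```

```text
shift [ 1.   0.1 26.8] turn [0.06 0.01 0.03] | now [0.5591 0.2759 0.1668] ang -59.67 F [-0.1  0.9 -3.6] t 6.9 w 0.0183 q [ 0.44  0.5   1.68 -0.    0.97  1.48]
```

View pics/g2.png

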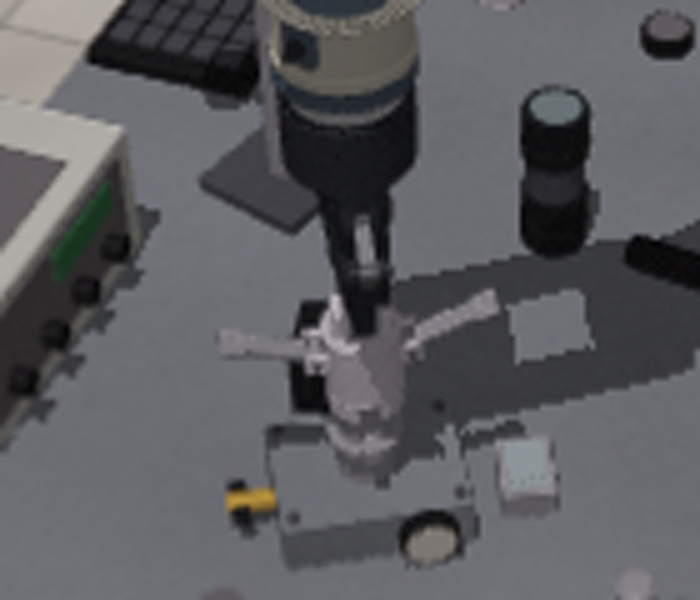

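The coupler's cup is over the stub (crop ~(365,390)) with no side force. I'll go on down to the keys.

Emit:
{"api": "arm_command", "payload": {"steps": [[[0, 0, 6], [0, 0, 0], 0], [[0, 0, 12], [0, 0, 0], 0], [[0, 0, 16], [0, 0, 0], 0], [[0, 0, 19], [0, 0, 0], 0], [[0, 0, 21], [0, 0, 0], 0], [[0, 0, 21], [0, 0, 0], 0]]}}

```text
time: 7.7
tool_pos: [0.5593, 0.2761, 0.1462]
tool_rot: [0.0, 0.867, -0.498, -0.0]
wrist_force: [0.5, -0.2, -4.7]
gripper_width: 0.0185
```

Emit:
{"api": "arm_command", "payload": {"steps": [[[0, 0, 3], [0, 0, 0], 0], [[0, 0, 6], [0, 0, 0], 0], [[0, 0, 8], [0, 0, 0], 0], [[0, 0, 8], [0, 0, 0], 0]]}}

```text
time: 8.2
tool_pos: [0.5594, 0.2761, 0.1389]
tool_rot: [-0.0, 0.867, -0.497, 0.0]
wrist_force: [-2.4, -1.7, 2.6]
gripper_width: 0.0185
```

Emit:
{"api": "arm_command", "payload": {"steps": [[[0, 0, 1], [0, 0, 1], 0], [[0, 0, 2], [0, 0, -1], 0], [[0, 0, 2], [0, 0, 0], 0], [[0, 0, 2], [0, 0, 0], 0]]}}

```text
time: 8.7
tool_pos: [0.5601, 0.2764, 0.1388]
tool_rot: [-0.001, 0.867, -0.498, 0.001]
wrist_force: [-4.7, -2.6, 16.1]
gripper_width: 0.0182
```

Run:
```python
from m import *
from station import imaging
rel(.5595,.2750,.14,-59.7)
s=imaging.snapshot("side"); np.savez("side2.npz",**s)
crop(s,210,170,350,290,5,"pics/i2.png")
```

```text
shift [ 0.9  1.3 -1.2] turn [-0.13 -0.01  0.01] | now [0.5601 0.2764 0.1388] ang -59.69 F [-4.7 -2.6 16.1] t 8.7 w 0.0182 q [ 0.44  0.53  1.69 -0.    0.91  1.48]
```

View pics/i2.png

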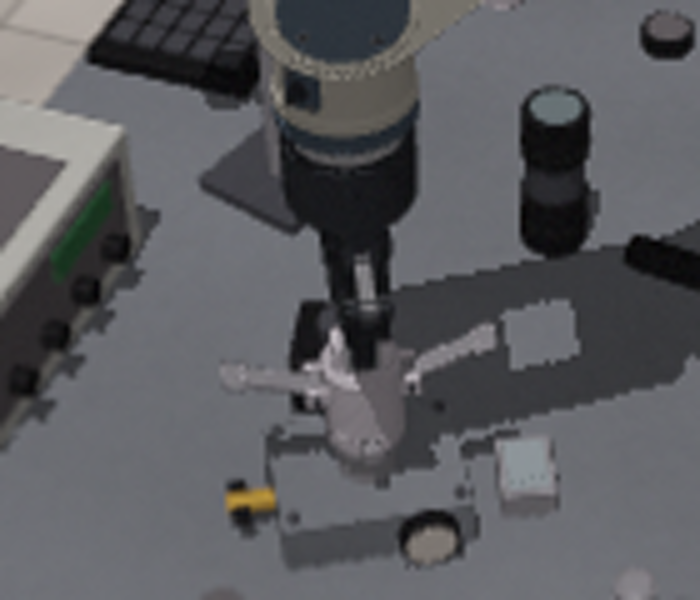

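Home: hard stop at TCP z 0.1388, which matches seat height plus grasp height (0.075 + 0.0636), and the cup covers the flange. I'll release, rise and turn 90° back.

Emit:
{"api": "arm_command", "payload": {"steps": [[[0, 0, -2], [0, 0, 0], 0.3], [[0, 0, -2], [0, 0, 0], 1], [[0, 0, -2], [0, 0, 0], 1], [[0, 0, -2], [0, 0, 0], 1], [[0, 0, -30], [0, 0, 0], 1], [[0, 0, -70], [0, 0, 0], 1], [[0, 0, -70], [0, 0, -10], 1], [[0, 0, -70], [0, 0, -20], 1]]}}

```text
time: 9.75
tool_pos: [0.5596, 0.2762, 0.207]
tool_rot: [-0.0, 0.942, -0.337, 0.0]
wrist_force: [-0.3, -0.7, 0.3]
gripper_width: 0.0854
```

Emit:
{"api": "arm_command", "payload": {"steps": [[[0, 0, 0], [0, 0, -10], 1], [[0, 0, 0], [0, 0, -20], 1], [[0, 0, 0], [0, 0, -30], 1], [[0, 0, 0], [0, 0, -40], 1], [[0, 0, 0], [0, 0, -50], 1], [[0, 0, 0], [0, 0, -60], 1], [[0, 0, 0], [0, 0, -70], 1], [[0, 0, 0], [0, 0, -70], 1]]}}

```text
time: 10.75
tool_pos: [0.5593, 0.2761, 0.2062]
tool_rot: [0.0, 0.965, 0.261, -0.0]
wrist_force: [0.4, -0.2, -0.1]
gripper_width: 0.0853
```

Run:
```python
from m import *
from station import imaging
rel(.5595,.2752,.18,30.3)
s=imaging.snapshot("side"); np.savez("side3.npz",**s)
crop(s,210,150,350,270,5,"pics/j2.png")
c=cloud(s).reshape(-1,3); d=np.hypot(c[:,0]-.5595,c[:,1]-.2752)
u=np.array([np.cos(np.radians(30.3)),np.sin(np.radians(30.3))]);w=np.array([-u[1],u[0]])
q=c[(d<.1)&(c[:,2]<.18)&(c[:,2]>.085)]; a=(q[:,:2]-[.5595,.2752])@u; b=(q[:,:2]-[.5595,.2752])@w
for lo in np.arange(-90,90,10):
    m=(a*1000>lo)&(a*1000<lo+10)&(abs(b)<.02)
    if m.sum(): print(lo,m.sum(),q[m,2].max().round(4),np.median(q[m,2]).round(4))
```

```text
shift [-0.3  0.8 26.2] turn [-0.    0.02 -0.06] | now [0.5593 0.2761 0.2062] ang 30.24 F [ 0.4 -0.2 -0.1] t 10.75 w 0.0853 q [ 0.44  0.45  1.65  0.    1.04 -0.09]
-90 3 0.1408 0.1403
-80 20 0.1425 0.1384
-70 16 0.138 0.1347
-60 17 0.1359 0.1305
-50 15 0.13 0.1264
-40 23 0.125 0.1208
-30 32 0.1347 0.1212
-20 53 0.1582 0.1329
-10 41 0.1568 0.1433
0 44 0.1563 0.1467
10 65 0.1557 0.1321
20 41 0.1347 0.1203
30 26 0.1256 0.1193
40 16 0.1281 0.1243
50 11 0.1332 0.1266
60 18 0.1358 0.1311
70 19 0.143 0.1356
80 8 0.139 0.1379
```

View pics/j2.png

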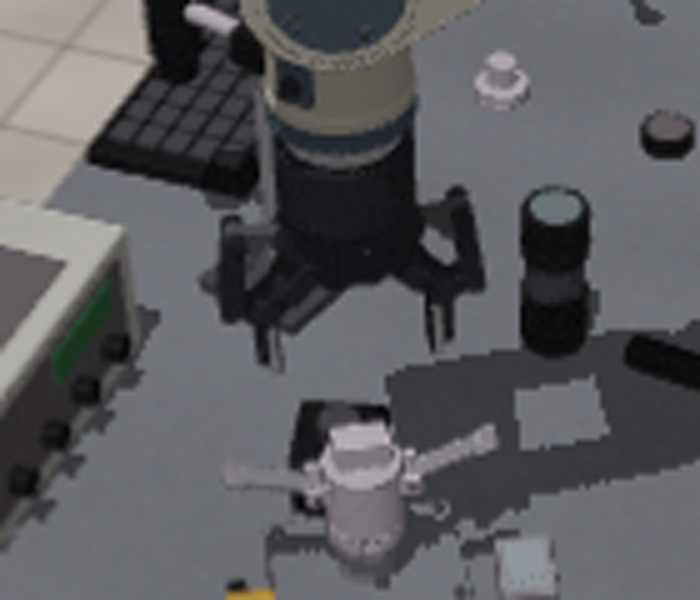

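Tab top is at ~0.156 (0.154 expected when home) and both arms are symmetrically raised. The open fingers straddle the tab along the arm axis. I'll push both arms down together.

Emit:
{"api": "arm_command", "payload": {"steps": [[[0, 0, 40], [0, 0, 0], 1], [[0, 0, 80], [0, 0, 0], 1], [[0, 0, 85], [0, 0, 0], 1], [[0, 0, 90], [0, 0, 0], 1], [[0, 0, 95], [0, 0, 0], 1], [[0, 0, 100], [0, 0, 0], 1], [[0, 0, 100], [0, 0, 0], 1]]}}

```text
time: 11.68
tool_pos: [0.5611, 0.2769, 0.1084]
tool_rot: [-0.0, 0.965, 0.261, 0.002]
wrist_force: [1.5, 1.1, 3.6]
gripper_width: 0.0855
```

```bash
cat > look.py <<'E'
import sys
from m import *
from station import imaging
rel(.5593,.2761,.18,30.3)
s=imaging.snapshot("side"); np.savez(sys.argv[1]+".npz",**s)
crop(s,210,170,350,290,5,"pics/"+sys.argv[1]+".png")
E
python3 look.py k1
```

```text
shift [ -1.6  -0.2 -71.7] turn [ 0.02 -0.25 -0.  ] | now [0.5611 0.2769 0.1084] ang 30.3 F [1.5 1.1 3.6] t 11.68 w 0.0855 q [ 0.44  0.58  1.7   0.    0.86 -0.09]
```

View pics/k1.png

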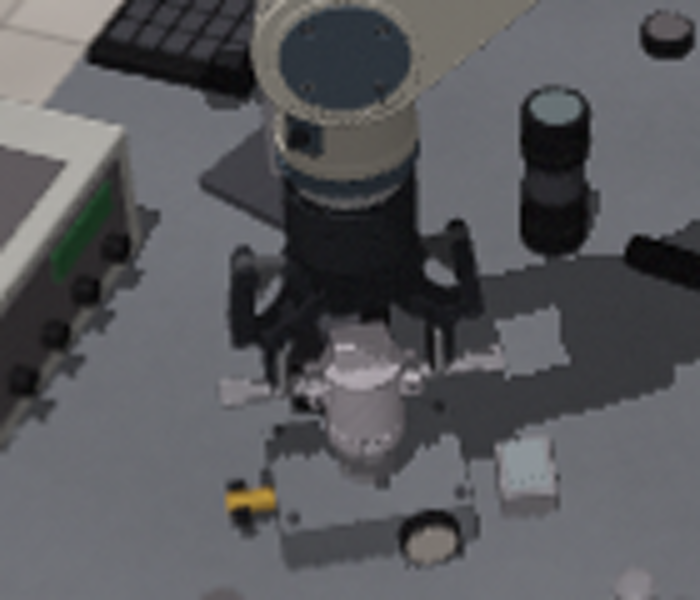

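Both fingers are on their arms (crop ~(275,380) and (440,355)) and the arms have swung evenly. I'll carry on.

Emit:
{"api": "arm_command", "payload": {"steps": [[[0, 0, 4], [0, 0, 0], 1], [[0, 0, 8], [0, 0, 0], 1], [[0, 0, 12], [0, 0, 0], 1], [[0, 0, 15], [0, 0, 0], 1], [[0, 0, 15], [0, 0, 0], 1]]}}

```text
time: 12.35
tool_pos: [0.5604, 0.2766, 0.0928]
tool_rot: [-0.0, 0.965, 0.261, 0.001]
wrist_force: [0.1, 0.6, 5.3]
gripper_width: 0.0851
```

```bash
python3 look.py k2
```

```text
shift [ -0.9  -0.1 -87.2] turn [ 0.01 -0.15  0.01] | now [0.5604 0.2766 0.0928] ang 30.31 F [0.1 0.6 5.3] t 12.35 w 0.0851 q [ 0.44  0.6   1.71  0.    0.83 -0.09]
```

View pics/k2.png

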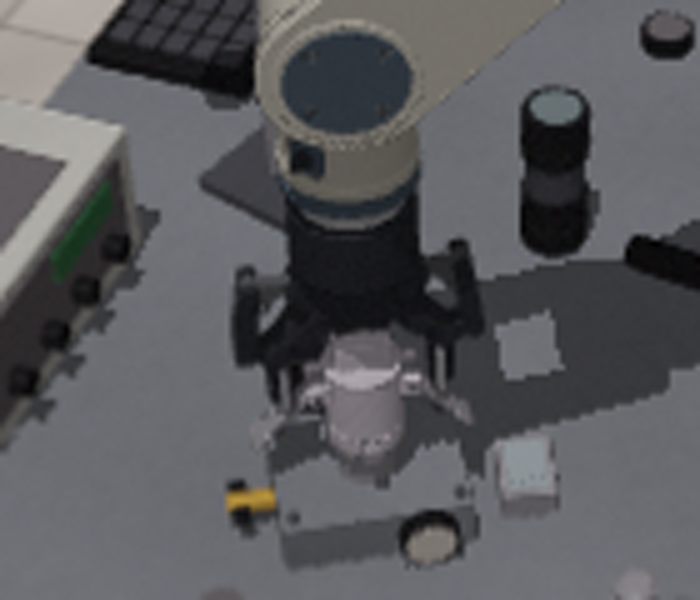

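Both arms are at about 0.9 rad, evenly. I'll close the jaws on their outer faces.

Emit:
{"api": "arm_command", "payload": {"steps": [[[0, 0, 3], [0, 0, 0], 0.95], [[0, 0, 3], [0, 0, 0], 0.9], [[0, 0, 3], [0, 0, 0], 0.85], [[0, 0, 3], [0, 0, 0], 0.8], [[0, 0, 3], [0, 0, 0], 0.75], [[0, 0, 3], [0, 0, 0], 0.7], [[0, 0, 3], [0, 0, 0], 0.7], [[0, 0, 3], [0, 0, 0], 0.7]], "squeeze": 60}}

```text
time: 13.4
tool_pos: [0.5596, 0.2762, 0.0901]
tool_rot: [-0.0, 0.965, 0.261, 0.0]
wrist_force: [-2.1, -1.9, 12.0]
gripper_width: 0.0674
```

```bash
python3 look.py k3
```

```text
shift [ -0.2  -0.1 -89.9] turn [ 0.   -0.04 -0.  ] | now [0.5596 0.2762 0.0901] ang 30.3 F [-2.1 -1.9 12. ] t 13.4 w 0.0674 q [ 0.44  0.6   1.71  0.    0.83 -0.09]
```

View pics/k3.png

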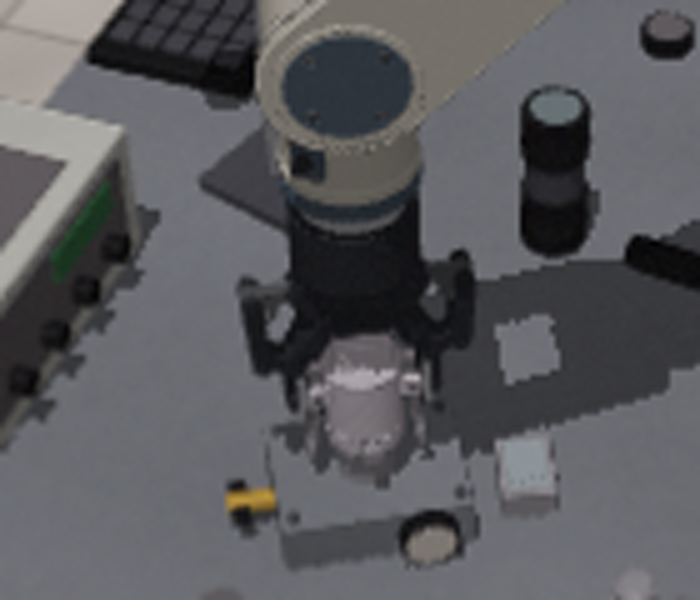

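Emit:
{"api": "arm_command", "payload": {"steps": [[[0, 0, 3], [0, 0, 0], 0.6], [[0, 0, 3], [0, 0, 0], 0.6], [[0, 0, 3], [0, 0, 0], 0.6], [[0, 0, 3], [0, 0, 0], 0.6]], "squeeze": 110}}

```text
time: 13.95
tool_pos: [0.5597, 0.2762, 0.0903]
tool_rot: [-0.0, 0.965, 0.261, 0.001]
wrist_force: [-13.1, -6.6, 39.6]
gripper_width: 0.066
```

Emit:
{"api": "arm_command", "payload": {"steps": [[[0, 0, -4], [0, 0, 0], 0.6], [[0, 0, -6], [0, 0, 0], 0.6], [[0, 0, -6], [0, 0, 0], 0.6]], "squeeze": 60}}

```text
time: 14.32
tool_pos: [0.559, 0.2759, 0.0907]
tool_rot: [0.0, 0.965, 0.262, -0.001]
wrist_force: [-0.1, -0.1, -2.3]
gripper_width: 0.0657
```

```bash
python3 look.py k4; python3 -c "
from h import *
crop(load('k4.npz'),250,220,310,270,12,'pics/k4b.png')"
```

```text
shift [  0.3   0.  -89.3] turn [-0.01  0.06  0.03] | now [0.559  0.2759 0.0907] ang 30.33 F [-0.1 -0.1 -2.3] t 14.32 w 0.0657 q [ 0.44  0.6   1.71  0.    0.83 -0.09]
```

View pics/k4b.png

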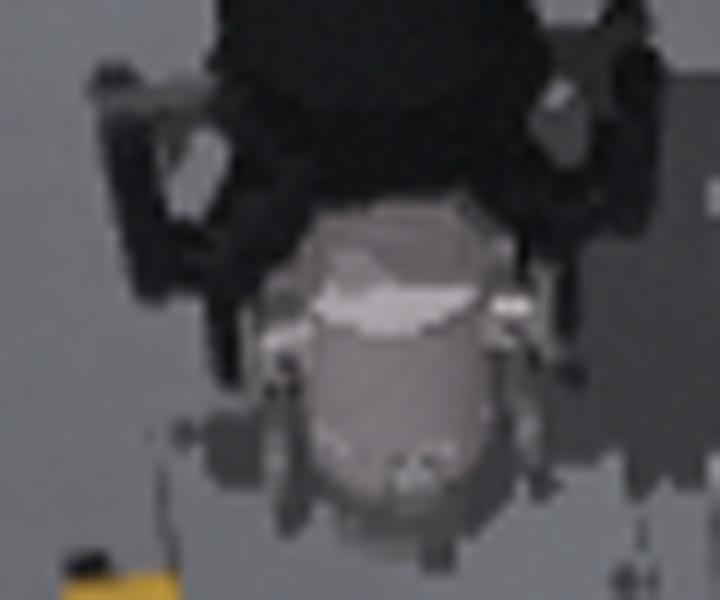

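The arms look almost fully down, the right one perhaps slightly splayed. I'll open, rise and measure.

Emit:
{"api": "arm_command", "payload": {"steps": [[[0, 0, 0], [0, 0, 0], 1], [[0, 0, 0], [0, 0, 0], 1], [[0, 0, -40], [0, 0, 0], 1], [[0, 0, -90], [0, 0, 0], 1], [[0, 0, -120], [0, 0, 0], 1], [[0, 0, -120], [0, 0, 0], 1]]}}

```text
time: 15.12
tool_pos: [0.5611, 0.2769, 0.2145]
tool_rot: [-0.001, 0.965, 0.262, 0.003]
wrist_force: [0.2, 0.1, -0.0]
gripper_width: 0.0853
```

```bash
cat > arms.py <<'E'
from m import *; import sys
s=load(sys.argv[1]+".npz"); crop(s,250,220,310,270,12,'pics/'+sys.argv[1]+'b.png')
c=cloud(s).reshape(-1,3); C=np.array([.5594,.2761])
a0=np.radians(30.3);u=np.array([np.cos(a0),np.sin(a0)]);w=np.array([-u[1],u[0]])
a=(c[:,:2]-C)@u*1000;b=(c[:,:2]-C)@w*1000;z=c[:,2]*1000
for sg in(1,-1):
    for lo in range(50,130,8):
        m=(z>lo)&(z<lo+8)&(a*sg>25.5)&(a*sg<60)&(abs(b)<13)
        if m.sum(): print(sg,lo,m.sum(),"a max/med/min",a[m][np.argmax(a[m]*sg)].round(1),np.median(a[m]).round(1),"b",np.median(b[m]).round(1))
m=(np.hypot(a,b)<16)&(z>145)&(z<170); print("tab top",np.median(z[m]),m.sum(),a[m].mean(),b[m].mean())
E
python3 look.py k5; python3 arms.py k5
```

```text
shift [-2.2 -0.2 34.5] turn [ 0.03 -0.35  0.03] | now [0.5611 0.2769 0.2145] ang 30.33 F [ 0.2  0.1 -0. ] t 15.12 w 0.0853 q [ 0.44  0.44  1.65 -0.    1.05 -0.09]
1 50 2 a max/med/min 34.8 33.3 b 4.6
1 58 2 a max/med/min 36.7 35.7 b 3.0
1 66 7 a max/med/min 36.4 34.5 b 5.0
1 74 3 a max/med/min 33.6 31.4 b 9.8
1 82 5 a max/med/min 34.2 30.8 b 5.2
1 90 4 a max/med/min 33.6 32.7 b 7.2
1 98 2 a max/med/min 29.6 28.0 b 6.0
1 106 3 a max/med/min 33.1 32.6 b 9.4
1 114 10 a max/med/min 32.9 29.4 b -5.1
1 122 7 a max/med/min 32.4 30.5 b 0.9
-1 58 3 a max/med/min -33.4 -30.6 b 6.9
-1 66 6 a max/med/min -34.2 -32.2 b 5.3
-1 74 4 a max/med/min -34.2 -32.6 b 5.8
-1 82 3 a max/med/min -34.9 -31.0 b 8.5
-1 90 5 a max/med/min -31.6 -28.6 b 5.9
-1 98 2 a max/med/min -31.6 -30.0 b 7.1
-1 106 1 a max/med/min -34.0 -34.0 b 11.8
-1 114 15 a max/med/min -34.6 -31.2 b -0.1
-1 122 7 a max/med/min -34.4 -29.8 b 2.6
tab top 152.3236306288469 61 0.153329576539718 2.484796134472226
```

View pics/k5b.png

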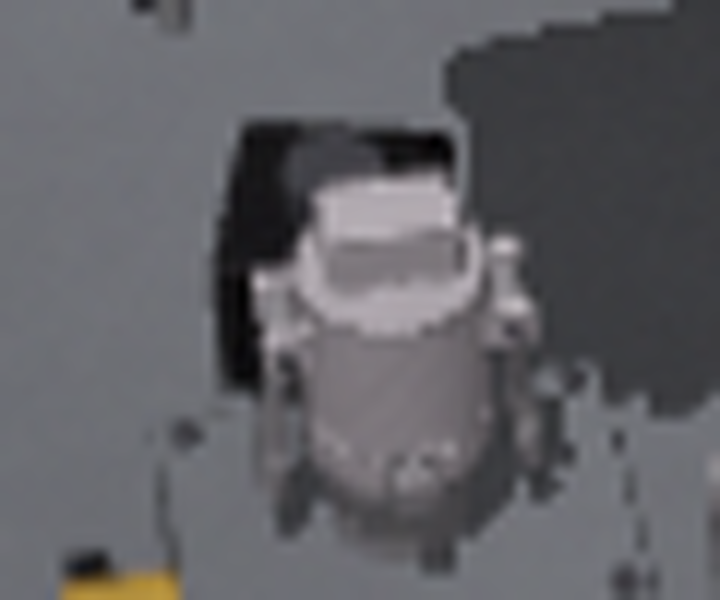

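```bash
cat > ov.py <<'E'
from m import *; import sys
s=load(sys.argv[1]+".npz")
K=s["intrinsics"];a=s["attitude"];M=R.from_quat([a[1],a[2],a[3],a[0]]).as_matrix()
def proj(p):
    c=(np.array(p)-s["origin"])@M; return cv2.projectPoints(c.reshape(-1,1,3),np.zeros(3),np.zeros(3),K,np.array([float(s["k1"]),0,0,0]))[0].reshape(-1,2)
u0,v0,k=250,220,12
img=cv2.resize(s["pixels"][220:270,250:310,::-1],None,fx=k,fy=k,interpolation=cv2.INTER_CUBIC)
img=np.hstack([img,]); 
C=np.array([.5594,.2761,.0]);a0=np.radians(30.3);u=np.array([np.cos(a0),np.sin(a0),0]);w=np.array([-u[1],u[0],0])
def pt(x,y,z): return C+u*x/1000+w*y/1000+np.array([0,0,.075+z/1000])
for sg in(1,-1):
    for th,col in((1.57,(0,255,0)),(1.38,(0,0,255))):
        L=[]
        for r in(8,58):
            # outer face +3.5
            x=28.5+r*np.cos(th)+3.5*np.sin(th); z=42-r*np.sin(th)+3.5*np.cos(th); L.append(pt(sg*x,7 if r<20 else 10,z))
        q=((proj(L)-[u0,v0]+.5)*k-.5).astype(int); cv2.line(img,tuple(map(int,q[0])),tuple(map(int,q[1])),col,1)
top=[pt(x,y,79) for x,y in((17,10),(17,-10),(-17,-10),(-17,10))]
q=((proj(top)-[u0,v0]+.5)*k-.5).astype(int); cv2.polylines(img,[q.reshape(-1,1,2)],True,(255,255,0),1)
cv2.imwrite("pics/"+sys.argv[1]+"_ov.png",img)
E
python3 ov.py k5
```

```text
(no output)
```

View pics/k5_ov.png

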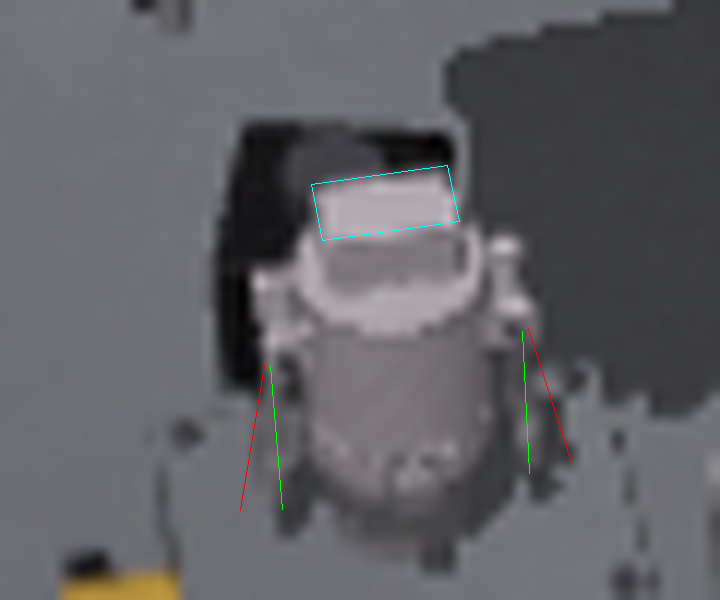

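Emit:
{"api": "arm_command", "payload": {"steps": [[[-1, 0, 50], [0, 0, 0], 1], [[-1, 0, 100], [0, 0, 0], 1], [[-1, 0, 124], [0, 0, 0], 1], [[-1, 0, 124], [0, 0, 0], 1], [[-1, 0, 124], [0, 0, 0], 0.6], [[-1, 0, 124], [0, 0, 0], 0.6], [[-1, 0, 124], [0, 0, 0], 0.6]], "squeeze": 80}}

```text
time: 16.05
tool_pos: [0.5584, 0.2756, 0.0876]
tool_rot: [-0.0, 0.965, 0.262, 0.0]
wrist_force: [-0.1, -0.2, -0.5]
gripper_width: 0.0665
```

```bash
python3 -c "
from m import *
rel(.5594,.2761,.09,30.3)"
```

```text
shift [ 1.1  0.  -2.4] turn [-0.   -0.01  0.03] | now [0.5584 0.2756 0.0876] ang 30.33 F [-0.1 -0.2 -0.5] t 16.05 w 0.0665 q [ 0.44  0.6   1.71  0.    0.82 -0.09]
```

Emit:
{"api": "arm_command", "payload": {"steps": [[[1, 0, 0], [0, 0, 0], 0.5], [[1, 0, 0], [0, 0, 0], 0.5], [[1, 0, 0], [0, 0, 0], 0.5], [[1, 0, 0], [0, 0, 0], 0.5]], "squeeze": 120}}

```text
time: 16.55
tool_pos: [0.5585, 0.2757, 0.0879]
tool_rot: [0.0, 0.965, 0.262, -0.001]
wrist_force: [-4.8, -1.8, 5.8]
gripper_width: 0.0657
```

Emit:
{"api": "arm_command", "payload": {"steps": [[[0, 0, 0], [0, 0, 0], 1], [[0, 0, 0], [0, 0, 0], 1], [[0, 0, -60], [0, 0, 0], 1], [[0, 0, -120], [0, 0, 0], 1], [[40, 50, -120], [0, 0, 0], 1], [[80, 100, -120], [0, 0, 0], 1], [[80, 150, -120], [0, 0, 0], 1], [[80, 200, -120], [0, 0, 0], 1]]}}

```text
time: 17.55
tool_pos: [0.7307, 0.1427, 0.2071]
tool_rot: [0.0, 0.965, 0.262, 0.0]
wrist_force: [0.6, -0.1, -0.3]
gripper_width: 0.0854
```

```bash
python3 look.py k6; python3 arms.py k6; python3 ov.py k6
python3 - <<'E'
from m import *
from station import imaging
t=imaging.snapshot("top"); np.savez("top6.npz",**t); crop(t,160,120,300,240,5,"pics/t6.png")
E
```

```text
shift [ -80.5 -201.7   27. ] turn [ 0.01 -0.02  0.05] | now [0.7307 0.1427 0.2071] ang 30.35 F [ 0.6 -0.1 -0.3] t 17.55 w 0.0854 q [ 0.18  0.62  1.35  0.    1.17 -0.35]
1 58 3 a max/med/min 35.1 32.2 b 8.2
1 66 6 a max/med/min 34.8 33.1 b 7.4
1 74 5 a max/med/min 33.9 30.7 b 6.2
1 82 5 a max/med/min 33.7 30.5 b 6.8
1 90 6 a max/med/min 33.3 31.3 b 4.8
1 98 3 a max/med/min 29.7 27.2 b 7.7
1 106 2 a max/med/min 32.8 31.2 b -1.0
1 114 14 a max/med/min 32.9 29.1 b 3.0
1 122 5 a max/med/min 32.5 30.9 b -4.5
-1 58 2 a max/med/min -33.3 -31.8 b 8.8
-1 66 6 a max/med/min -34.0 -31.9 b 6.9
-1 74 4 a max/med/min -34.0 -31.2 b 6.7
-1 82 5 a max/med/min -34.6 -31.4 b 8.4
-1 90 4 a max/med/min -31.3 -29.7 b 8.2
-1 98 2 a max/med/min -31.6 -30.0 b 7.1
-1 106 3 a max/med/min -34.1 -31.9 b 10.6
-1 114 18 a max/med/min -34.5 -30.5 b 3.3
-1 122 4 a max/med/min -34.9 -31.4 b -8.7
tab top 152.3002209617419 56 0.681986006158681 2.0360650474109816
```

View pics/t6.png

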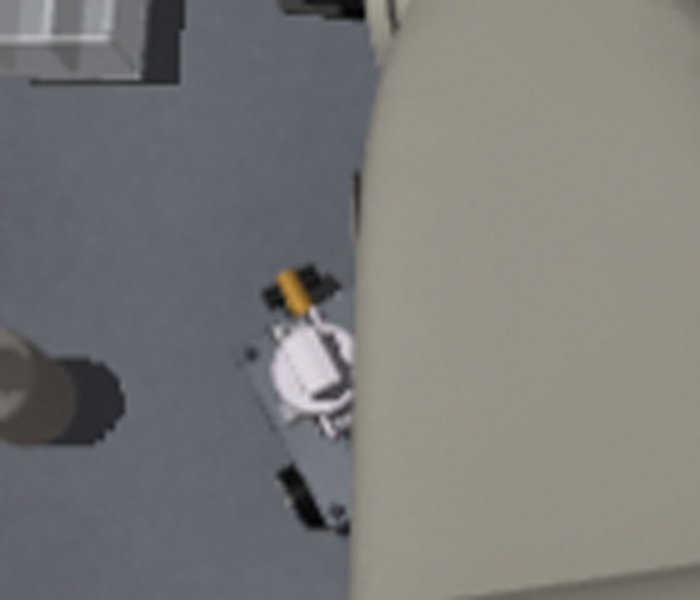

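View pics/k6_ov.png

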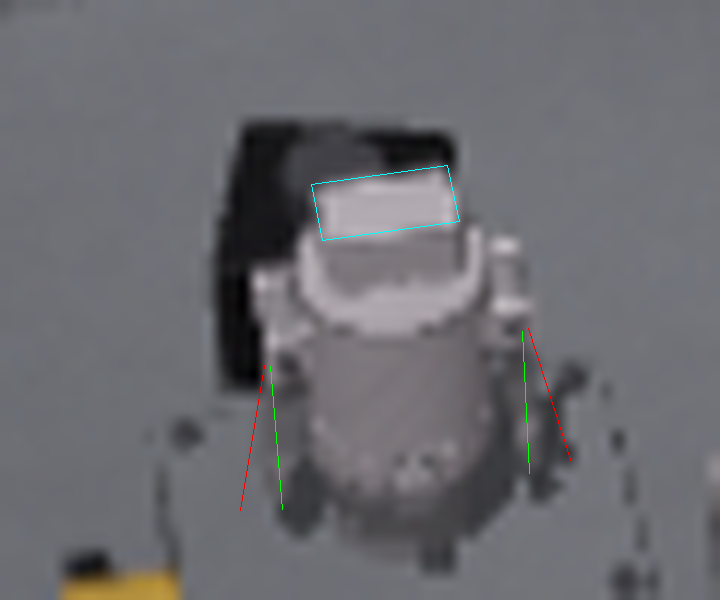

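Last checks: the outer-face profiles are near vertical (+x arm 33 to 35 mm, -x arm 34.5 to 33.5 mm). Both arms follow the fully-down overlay lines, well inside the 1.38 rad lines. The tab top at 0.152 means the coupler is home. The robot is clear, at zero force.

Run:
```python
from h import *
a=cloud(load("side0.npz"));b=cloud(load("k6.npz"))
for n,(u,v) in dict(plug=(310,165),cap=(343,176),lens=(321,195),tgt=(315,262),bottle=(256,295),driver=(348,224)).items(): print(n,a[v,u].round(3),b[v,u].round(3))
from station import ctrl
print(ctrl.state()["wrist_force"]); print(ctrl.hand_in())
```

```text
plug [ 0.658 -0.262  0.02 ] [ 0.656 -0.256  0.025]
cap [ 0.513 -0.24   0.017] [ 0.512 -0.237  0.019]
lens [0.523 0.011 0.114] [0.521 0.018 0.121]
tgt [0.471 0.226 0.02 ] [0.472 0.224 0.018]
bottle [0.556 0.476 0.12 ] [0.554 0.478 0.124]
driver [0.419 0.024 0.023] [0.419 0.022 0.021]
[-0.01181613 -0.09786397  0.2051079 ]
the job is handed in; nothing more can be done
None
```

The coupler sits home on the larger adapter with both cam arms swung down together, and I handed the job in at about 17.7 s. No verdict was reported.

I pinched the silver coupler by its tab and lowered it over the stub. Its notches dropped over the keys on the first descent, so it needed only a ±1° twist at the bottom. I then pushed both arms down at once with the open fingers and closed the jaws on their outer faces, twice.

**Last checks**
- **Seating:** the coupler stopped hard at the expected height. Its tab top then measured 152–156 mm against 154 mm expected.
- **Cam arms:** both look vertical to within about 0.1 rad in the side view, estimated at 1.5 rad or more. The top view was mostly blocked by the robot arm.
- **Jaw width disagrees:** on both squeezes the jaws stopped at 65.7 mm, not at the nominal 64 mm. That is at most about 0.1 rad short of fully down, still above the 1.38 rad limit.
- **Bystanders:** the plug, cap, lens, target block, bottle and driver had not moved, to within 8 mm of measurement noise. I checked the sensor box only by eye, and it looked unmoved.
- **Forces:** one squeeze raised the wrist force to about 40 N upward, and I eased off at once. At hand-in the force was about zero and the gripper was clear of everything.

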